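# Fit up a tube-frame corner on the welding fixture plate

## Robot

A 6-joint arm with a two-finger parallel gripper is mounted at the origin on the work surface. World frame = base frame: x ahead of the robot, y to its left, z up, the work surface at z = 0. Lengths are in m, angles in rad, forces in N, time in s.
With the tool pointing down it reaches from about 0.35 to 0.925 m from the base axis. Payload 6.4 kg.
Tool frame: the origin (TCP) lies on the front face of the gripper's body, between the roots of the fingers; the fingertips stand 97 mm ahead of it and the grasp point (between the pads) lies 78 mm ahead of it (nose_length is the distance from the TCP to the fingertips, in m); y points along the fingers, x is the direction in which the jaws open and shut, and the axes are right-handed (so a half turn about y gives the same grasp; the last joint's range is limited). The gripper opens to 94 mm and grips with 3 to 60 N. Pads are 16 mm wide; open, the fingers measure 119 mm over their backs; the gripper's body (75 mm by 177 mm) begins 78 mm behind the grasp point.
Start: joints at [1.004, 0.245, 1.558, -0, 1.339, -0.174], TCP at [0.249, 0.601, 0.303] pointing down, gripper open.
Joint ranges: [-3.13, 3.13], [-1.02, 2.26], [0.13, 2.54], [-0.95, 4.09], [0.21, 2.88], [-2.74, 2.74]. Speed limits (rad/s): [2.57, 2.57, 3.14, 3.14, 3.14, 3.14].

## Interface

Orientations are given as a unit quaternion [w, x, y, z].
In Python, from workcell import * gives the robot as it stands.
- The arm moves only by the tool move_arm, never from a script. Its argument "targets" is a list that holds one entry, the list of rows, each a list of 7 numbers: the closure in counts, from 0 (fully open) to 255 (shut), then the shift along the tool's x, y, z in mm, then the turn, a rotation vector about the tool's x, y, z in degrees. A call has exactly 10 rows; each row shifts and turns the commanded pose from where the row before left it, along the tool's axes as they then stand; what a row does not reach is not made up. A row lasts 1/12 s, in which the tool goes at most 41.7 mm and 7.16 degrees, less where a joint would pass 70% of its speed; a pose out of reach is approached as far as the arm can. A call with a gripper value outside its range is refused whole. The fingers move at their own pace and stop on an object; "force" is the grip in N (left out, the last holds). Time passes only in rows, so rows that do not move let the fingers close, or fill a call up. It gives the time, the measured TCP pose, the force and the opening at its end, in the units of the state.
- state(): the state, without advancing time (a new reading comes with each control period).
- read_camera(name): name is "side" or "top" or "wrist"; returns a dict with "frame" (480x640x3 uint8, red, green, blue), "fx", "fy", "cx", "cy" (pixels), "extrinsics" (4x4, takes a point from camera to world coordinates); the wrist camera has in their place "mount" (4x4, takes a point from camera to tool coordinates, whose origin is the TCP and whose axes are the tool frame's). Camera axes: x right, y down, z forward; pixel columns grow to the right and rows downward; lengths in m; the calibration is good to about 2 mm. A picture is of the moment at which its call begins: read the wrist's pose just before it. There is no depth.
- finish_job(): hands the job in, once; it reports no verdict.
Trained networks look in the newest picture that a camera, given by its name, has taken for a name from the list of things; names that differ only in an ending like _2 or _b are one class to them, and where a whole thing is asked for, a point or a joint stands for the part that bears it (a point fixed in the world has none). Each returns a list of dicts, best first, with "p" (0 to 1); they miss things now and then, are a little off and sometimes report something else, mostly with a low value. They report only what shows in the picture. A call takes as long as a camera call. They do not tell look-alikes from the thing itself.
- recognise(camera, name): "bbox" ([left, top, width, height] in pixels, round what is visible of it).
- pinpoint(camera, name): "at" ([column, row] in pixels: a listed point, or the origin of a listed thing).
The state is a dict: "time_s": time; "joint_pos": joint angles; "joint_velocities": joint speeds; "joint_efforts": joint torques, N m; "eef_pos": TCP position; "tcp_rot": TCP orientation; "force": force on the tool from outside, world axes, zero at the start; "torque": the same for the moment, N m; "grip_width": opening from 0.0 (shut) to 1.0 (fully open).
Only numpy, scipy, OpenCV 4.12 (cv2) and the standard library are available. Lean on these libraries where they do the work, as an engineer would, in place of code of your own. Each camera call takes 0.05 s, during which the arm holds its last target.

## Task

Fit up the frame corner on the welding fixture plate, ready for clamping: push the short tube fully home into the corner of the two stop bars, with its side flat against the side bar and its end against the far bar, and push the long tube flat against the far bar and along it until its end butts tight against the side of the short tube. Only slide the tubes along the plate, never lift or tip them, and leave the other things where they are.

Things in the scene. Friction and masses are not known exactly. Their poses are not given: they have to be found in the camera images.
- plate: Dark steel fixture plate, 420 (its x) x 500 (its y) x 15 mm, with a 50 mm grid of 16 mm holes (drawn only: the top is smooth), fixed to the bench. Origin: centre of its underside, on the bench top, z up. Its x points away from the robot, y to the robot's left, turned at most 0.17 rad. The tubes slide on its top, 15 mm above the bench.
- corner (a point): The corner where the two stop faces meet, on the plate's top, at plate (100, 150, 15) mm. Axes as the plate's: the far bar's face is x = 0 here, the side bar's face is y = 0, and the tubes lie at negative x and y.
- far_bar (a point): Middle of the far stop bar's face, on the plate's top, at plate (100, 10, 15) mm. The bar is grey steel, 30 mm high, 40 mm wide, 360 mm long, screwed down along the plate's y (y -170 to +190 mm); its face looks to -x. An open toggle clamp, up to 155 mm above the plate, stands behind it at plate (166, 20) mm.
- side_bar (a point): Middle of the side stop bar's face, on the plate's top, at plate (-7, 150, 15) mm. The bar is grey steel, 30 mm high, 40 mm wide, 190 mm long, screwed down along the plate's x (x -102 to +88 mm, 12 mm short of the far bar); its face looks to -y. An open toggle clamp, up to 155 mm above the plate, stands behind it at plate (20, 216) mm.
- short_tube: Short square steel tube, 40 x 40 mm, 3 mm wall, open ends, 120 mm long, 0.3 to 0.5 kg. Origin: centre of its underside; x along its length, z up. Starts on the plate, 15 to 50 mm from each bar, within 0.13 rad of parallel to the side bar. Fully home its origin is at (-60, -20) mm from the corner, its length along the corner's x. Slides with 1.5 to 4 N.
- long_tube: Long piece of the same 40 x 40 mm tube, 180 mm long, 0.5 to 0.8 kg. Origin: centre of its underside; x along its length, z up. Starts on the plate right (-y) of the short tube, 45 mm or more clear of it, 10 to 55 mm from the far bar and within 0.13 rad of parallel to it. Fitted, its origin is at (-20, -130) mm from the corner, its length along the corner's y. Slides with 2 to 6 N.
- offcut: Offcut of the same 40 x 40 mm tube, only 50 mm long, lying on the near part of the plate; not part of the job. Origin: centre of its underside.
- magnet_square: Grey triangular magnetic welding square, 95 x 125 x 18 mm, lying flat on the near right part of the plate; not part of the job. Origin: near its middle, underside.
- clamp_bolt: Clamping bolt stood on its round head, 40 mm across and 76 mm high, on the near left part of the plate; not part of the job. Origin: centre of its underside.
- hammer: Hammer lying on the bench to the left of the plate; not part of the job.
- wire_brush: Brush with a wooden handle lying on the bench to the right of the plate; not part of the job.
- wrench: Wrench lying on the bench to the right of the plate; not part of the job.
- paste_jar: Jar of paste, 72 mm across, 75 mm high, on the bench to the left; not part of the job. Origin: centre of its underside.
Not all that is in view belongs to the job. Leave any brown look-alike of the long_tube alone. Leave any blue look-alike of the short_tube alone.

How it is judged:
At the end, for the whole second after the job is handed in: Both tubes lie flat on the plate at rest: the short tube within 3 mm of both stop faces and within 0.03 rad of parallel to the side bar; the long tube within 3 mm of the far bar and 0.03 rad of parallel to it, its end within 4 mm of where the seated short tube's side is (x of short_tube in the frame of corner above -0.063 m and y of short_tube in the frame of corner above -0.023 m and angle between the x axis of short_tube and the x axis of corner, either way round below 0.03 rad and x of long_tube in the frame of corner above -0.023 m and y of long_tube in the frame of corner above -0.134 m and angle between the x axis of long_tube and the y axis of corner, either way round below 0.03 rad and height (world z) of each of short_tube, long_tube below 0.018 m and angle between each of short_tube, long_tube's own z axis and vertical below 0.05 rad and linear speed of each of short_tube, long_tube below 0.01 m/s); the robot touches nothing.
It fails at once if a tube is lifted off the plate (more than 12 mm) (height (world z) of any of short_tube, long_tube above 0.027 m).
It fails at once if a tube is tipped (more than 0.25 rad) (angle between any of short_tube, long_tube's own z axis and vertical above 0.25 rad).
It fails at once if another thing is moved (more than 20 mm) (distance of any of offcut, magnet_square, clamp_bolt, hammer, wire_brush, wrench, paste_jar from where it was at the start of the episode above 0.02 m).
It also fails if it takes over 72 s, if anything falls off the work surface, if the arm or the gripper's body presses on something with over 40 N, if the wrist force passes 120 N, or if a joint passes its speed limit or range.

## Working session

There is one attempt and no reset: what is moved stays moved. The work goes in short steps, Python scripts to look and compute and a tool call to move; the robot and the scene stay as the last step left them, time stands still between calls to the robot, and variables do not carry over. Pictures are saved under pics/ and viewed, and the job is handed in when it is done.

Besides the shell and the picture viewer there is one more tool, called after "Call:" by a JSON object that holds its "method" and its "body". move_arm: Moves the arm, as the interface text tells. Its arguments: {"type":"object","properties":{"targets":{"type":"array","items":{"type":"array","items":{"type":"array","items":{"type":"number"}}}},"force":{"type":"number"}},"required":["targets"]}

```bash
mkdir -p pics; ls
python3 - <<'E'
from workcell import *
import cv2
s=state();print(s)
for n in ["top","side"]:
    c=read_camera(n);cv2.imwrite(f"pics/{n}0.png",c["frame"][:,:,::-1])
    print(n,c["fx"],c["fy"],c["cx"],c["cy"],c["extrinsics"])
    for t in ["plate","corner","far_bar","side_bar","short_tube","long_tube","offcut","magnet_square","clamp_bolt"]:
        print(t,[(x["at"],round(x["p"],2)) for x in pinpoint(n,t)][:4])
E
```

```text
pics
{'time_s': 0.0, 'joint_pos': array([ 1.00390551e+00,  2.45776235e-01,  1.55898901e+00, -1.55093925e-05,
        1.33872653e+00, -1.74108572e-01]), 'joint_velocities': array([-0.00126326,  0.00057873, -0.0006742 , -0.00177393,  0.00114858,
        0.00089873]), 'joint_efforts': array([ 1.31910365e-03, -4.15826547e+01, -3.14610922e+01,  6.84791501e-02,
        3.31464072e-02, -1.58089515e-04]), 'eef_pos': array([0.24856839, 0.60014182, 0.30158285]), 'tcp_rot': array([-0.58767763,  0.58822871,  0.39221158, -0.39343623]), 'force': array([-0.59777893,  0.48171266, -0.88406237]), 'torque': array([ 0.04465546, -0.02016444,  0.02109819]), 'grip_width': 0.9969515657835165}
top 539.7014298766195 539.7014298766195 322.073694019739 233.64908609567576 [[-2.23637954e-02 -9.77265154e-01  2.10838041e-01  1.36986429e-01]
 [-9.99732510e-01  2.31042909e-02  1.04917070e-03 -3.60659271e-02]
 [-5.89658138e-03 -2.10758180e-01 -9.77520445e-01  1.49725498e+00]
 [ 0.00000000e+00  0.00000000e+00  0.00000000e+00  1.00000000e+00]]
plate [([335.0, 193.6], 0.94)]
corner [([291.7, 155.6], 0.98)]
far_bar [([336
[... 334 characters left out ...]
249.2], 0.67)]
side 603.6892336290518 603.6892336290518 304.87779859842766 239.53869522638118 [[-0.98738922 -0.09523035  0.12646621  0.27501319]
 [-0.15818462  0.56150264 -0.81221451  1.2535314 ]
 [ 0.00633636 -0.82197686 -0.56948563  0.95829954]
 [ 0.          0.          0.          1.        ]]
plate [([272.5, 240.2], 0.6), ([235.1, 231.2], 0.55)]
corner [([217.3, 266.6], 0.82)]
far_bar [([233.0, 233.0], 0.62), ([317.6, 239.6], 0.4)]
side_bar [([257.6, 273.7], 0.86)]
short_tube [([170.1, 321.6], 0.83), ([255.0, 254.8], 0.56), ([273.1, 241.1], 0.47)]
long_tube [([261.6, 223.4], 0.79)]
offcut [([319.1, 241.3], 0.82)]
magnet_square [([331.7, 212.8], 0.76)]
clamp_bolt [([319.6, 283.1], 0.84)]
```

Run:
```python
import cv2
t=cv2.imread("pics/top0.png");cv2.imwrite("pics/tc.png",cv2.resize(t[90:350,190:490],None,fx=2.6,fy=2.3))
t=t[120:270,230:430];cv2.imwrite("pics/tc.png",cv2.resize(t,None,fx=4,fy=4,interpolation=cv2.INTER_CUBIC))
```

```text
(no output)
```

View pics/top0.png

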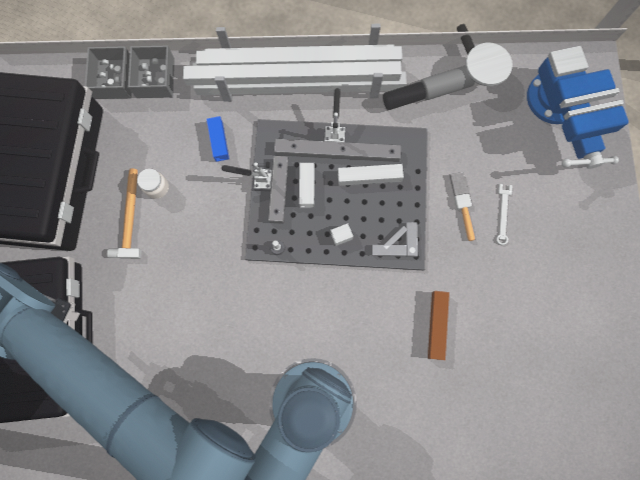

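View pics/side0.png

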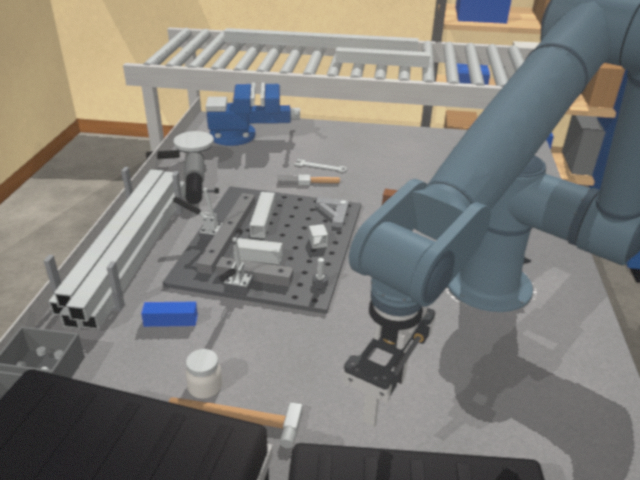

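View pics/tc.png

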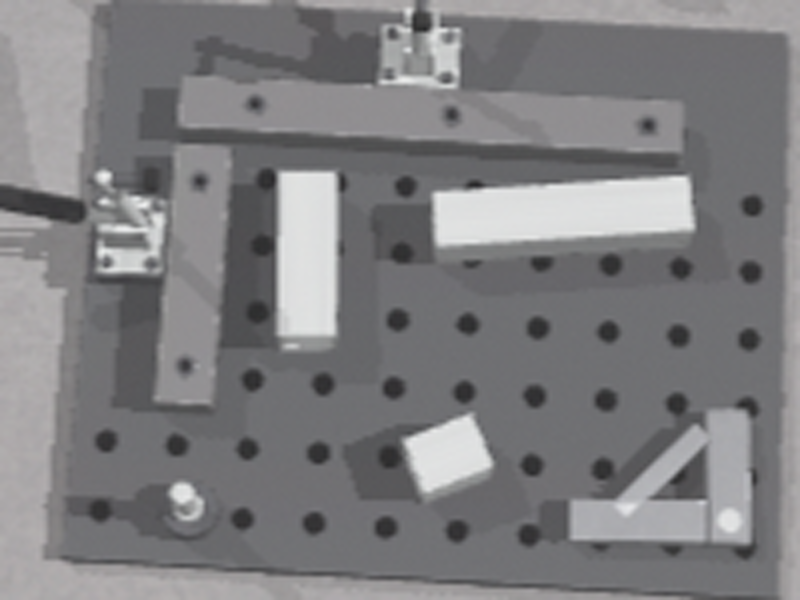

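The short tube is the white one at (307,185) in the top view. It lies on the plate beside the side bar; the blue piece at (218,139) is on the bench. The long tube is the white one at (370,175) along the far bar; the brown piece at (439,325) is on the bench. The enlarged crop confirms both. Next I'll measure them.

```bash
cat > h.py <<'E'
from workcell import *
import numpy as np, cv2
from scipy.optimize import least_squares
from scipy.spatial.transform import Rotation as R
def rotm(q): return R.from_quat([q[1],q[2],q[3],q[0]]).as_matrix()
def ray(c,px,z,E=None):
    E=c["extrinsics"] if E is None else E
    px=np.atleast_2d(px).astype(float)
    d=np.c_[(px[:,0]-c["cx"])/c["fx"],(px[:,1]-c["cy"])/c["fy"],np.ones(len(px))]@E[:3,:3].T
    o=E[:3,3]; return (o+d*((z-o[2])/d[:,2])[:,None])
def proj(c,P,E=None):
    E=c["extrinsics"] if E is None else E
    p=(np.atleast_2d(P)-E[:3,3])@E[:3,:3]
    return np.c_[p[:,0]/p[:,2]*c["fx"]+c["cx"],p[:,1]/p[:,2]*c["fy"]+c["cy"]]
def wristE(c,s):
    T=np.eye(4);T[:3,:3]=rotm(s["tcp_rot"]);T[:3,3]=s["eef_pos"];return T@c["mount"]
E
python3 - <<'E'
from h import *
c=read_camera("top");f=c["frame"]
def cr(p): return np.array(p)/4.+[230-.375,120-.375]
# manual plate corners
pl=ray(c,cr([(105,2),(788,35),(778,597),(45,557)]),.015)
L=np.array([(210,250),(210,-250),(-210,-250),(-210,250)])/1e3
bar=ray(c,cr([(182,77),(682,102),(682,153),(178,127)]),.045)   # far bar top
LB=np.array([(140,190),(140,-170),(100,-170),(100,190)])/1e3
sb=ray(c,cr([(175,145),(231,147),(211,407),(155,402)]),.045)
LS=np.array([(88,190),(88,150),(-102,150),(-102,190)])/1e3
A=np.r_[pl,bar,sb][:,:2];B=np.r_[L,LB,LS]
def fn(p,A=A,B=B):
    r=np.array([[np.cos(p[2]),-np.sin(p[2])],[np.sin(p[2]),np.cos(p[2])]]);return (B@r.T+p[:2]-A).ravel()
s=least_squares(fn,[.6,0,0],loss="soft_l1",f_scale=.002);print("plate",s.x);print((s.fun.reshape(-1,2)*1e3).round(1))
np.save("plate.npy",s.x)
p=s.x;r=np.array([[np.cos(p[2]),-np.sin(p[2])],[np.sin(p[2]),np.cos(p[2])]])
cor=r@[.1,.15]+p[:2];print("corner",cor)
# tubes
g=f.min(2); 
for name,(u,v) in dict(short=(307,183),long=(370,173),off=(342,233)).items():
    m=(g>195).astype(np.uint8); n,l,st,ce=cv2.connectedComponentsWithStats(m)
    k=l[v,u];ys,xs=np.where(l==k);rc=cv2.minAreaRect(np.c_[xs,ys].astype(np.float32));bp=cv2.boxPoints(rc)
    P=ray(c,bp,.055)[:,:2];Q=(P-cor)@r*1e3
    print(name,st[k],"corners in corner frame",Q.round(1).tolist(),"ctr",Q.mean(0).round(1))
st=state();print(st["eef_pos"],rotm(st["tcp_rot"]).round(3))
w=read_camera("wrist");print(w["mount"].round(3))
E
```

```text
plate [ 0.57744671 -0.0828067  -0.08025671]
[[ 3.6 -3.2]
 [ 1.9 -1.1]
 [-2.2 -0.6]
 [-2.  -9.9]
 [ 1.4  1.7]
 [ 0.3 -0.7]
 [-1.3  0.5]
 [-0.7  1.9]
 [ 0.8  0.7]
 [ 0.1  0.6]
 [ 0.2  0.3]
 [-1.   1.5]]
corner [0.68915041 0.05869341]
short [300 163  14  41 571] corners in corner frame [[-33.3, -38.5], [-31.3, -75.0], [-147.6, -82.1], [-149.6, -46.2]] ctr [-90.5 -60.4]
long [339 164  64  17 831] corners in corner frame [[-41.4, -146.5], [-19.4, -323.5], [-57.6, -326.9], [-79.5, -150.8]] ctr [ -49.5 -236.9]
off [332 224  21  19 248] corners in corner frame [[-220.5, -134.8], [-199.6, -180.1], [-234.9, -195.3], [-255.6, -150.3]] ctr [-227.6 -165.1]
[0.24878266 0.60050361 0.30263795] [[ 0.383 -0.    -0.924]
 [ 0.924 -0.     0.383]
 [-0.    -1.    -0.   ]]
[[ 1.    -0.    -0.     0.   ]
 [ 0.    -0.258  0.966 -0.082]
 [-0.    -0.966 -0.258  0.076]
 [ 0.     0.     0.     1.   ]]
```

```bash
cat >> h.py <<'E'
p=np.load("plate.npy");rr=np.array([[np.cos(p[2]),-np.sin(p[2])],[np.sin(p[2]),np.cos(p[2])]])
cor=rr@[.1,.15]+p[:2]
def plan(x,y,z,yaw,s=None):
    "corner-frame mm target of TCP, z mm world, yaw deg of tool x in corner frame"
    s=s or state();M=rotm(s["tcp_rot"]);w=np.r_[rr@[x/1e3,y/1e3]+cor,z/1e3]
    cy=np.arctan2(M[1,0],M[0,0])-p[2]
    print("now corner",((s["eef_pos"][:2]-cor)@rr*1e3).round(1),"z",(s["eef_pos"][2]*1e3).round(1),"yaw",np.degrees(cy).round(2),"y-axis",M[:,1].round(3),"F",(rr.T@s["force"][:2]).round(1),s["force"][2].round(1),"grip",round(s["grip_width"],3),"t",round(s["time_s"],2))
    print("shift tool mm",(M.T@(w-s["eef_pos"])*1e3).round(1),"turn about y deg",round(np.degrees(cy)-yaw,2))
E
python3 -c "
from h import *
plan(-90,-106,302,0)"
```

```text
now corner [-482.4  504.8] z 302.7 yaw 72.1 y-axis [ 0.  0. -1.] F [-0.   0.1] -0.2 grip 0.999 t 1.1
shift tool mm [-460.6    0.7 -561.1] turn about y deg 72.1
```

Call:
{"method": "move_arm", "body": {"targets": [[[0,-23,0,-28,0,0,0],[0,-23,0,-28,0,0,0],[0,-23,0,-28,0,0,0],[0,-23,0,-28,0,0,0],[0,-23,0,-28,0,0,0],[0,-23,0,-28,0,0,0],[0,-23,0,-28,0,0,0],[0,-23,0,-28,0,0,0],[0,-23,0,-28,0,0,0],[0,-23,0,-28,0,0,0]]]}}

```text
time_s: 1.93
eef_pos: [0.4199, 0.2793, 0.3029]
tcp_rot: [-0.588, 0.588, 0.393, -0.393]
force: [0.5, 0.3, 0.6]
grip_width: 0.999
```

Call:
{"method": "move_arm", "body": {"targets": [[[0,-23,0,-28,0,0,0],[0,-23,0,-28,0,0,0],[0,-23,0,-28,0,0,0],[0,-23,0,-28,0,0,0],[0,-23,0,-28,0,0,0],[0,-23,0,-28,0,0,0],[0,-23,0,-28,0,0,0],[0,-23,0,-28,0,0,0],[0,-23,0,-28,0,0,0],[0,-23,0,-28,0,0,0]]]}}

```text
time_s: 2.77
eef_pos: [0.5907, -0.0406, 0.3028]
tcp_rot: [-0.588, 0.588, 0.393, -0.393]
force: [0.5, 0.8, 0.8]
grip_width: 1.005
```

Call:
{"method": "move_arm", "body": {"targets": [[[0,0,0,0,0,7,0],[0,0,0,0,0,7,0],[0,0,0,0,0,7,0],[0,0,0,0,0,7,0],[0,0,0,0,0,7,0],[0,0,0,0,0,7,0],[0,0,0,0,0,7,0],[0,0,0,0,0,7,0],[0,0,0,0,0,7,0],[0,0,0,0,0,7,0]]]}}

```text
time_s: 3.6
eef_pos: [0.5901, -0.0388, 0.3027]
tcp_rot: [-0.707, 0.707, -0.018, 0.018]
force: [-0.2, 0.1, -0.1]
grip_width: 1.002
```

```bash
python3 -c "
from h import *
s=state();w=read_camera('wrist');cv2.imwrite('pics/w1.png',w['frame'][:,:,::-1]);print(s['joint_pos'].round(2))
plan(-90,-106,302,0)"
```

```text
[-0.26  0.11  1.71  0.    1.32 -0.21]
now corner [ -90.9 -105.1] z 302.7 yaw 1.54 y-axis [ 0. -0. -1.] F [-0. -0.] 0.1 grip 0.997 t 3.65
shift tool mm [ 0.9  0.7 -0.9] turn about y deg 1.54
```

View pics/w1.png

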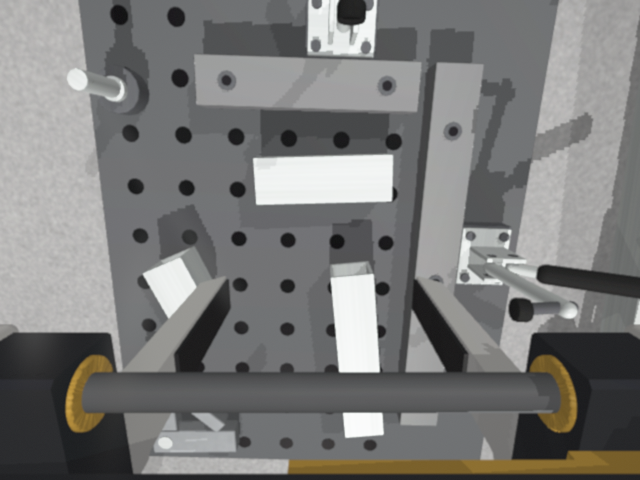

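```bash
cat >> h.py <<'E'
def overlay(c,E,img,tubes=()):
    def box(x0,x1,y0,y1,z,col):
        P=np.array([(x0,y0),(x1,y0),(x1,y1),(x0,y1)])/1e3@rr.T+cor
        q=proj(c,np.c_[P,np.full(4,z)],E)
        cv2.polylines(img,[np.round(q*8).astype(np.int32)],True,col,1,cv2.LINE_AA,3)
    box(0,40,-320,40,.045,(0,0,255));box(-202,-12,0,40,.045,(0,255,0))
    for b in tubes: box(*b,.055,(255,0,0))
    return img
E
python3 - <<'E'
from h import *
s=state();w=read_camera('wrist');E=wristE(w,s);im=w['frame'][:,:,::-1].copy()
g=w['frame'].min(2);n,l,st,ce=cv2.connectedComponentsWithStats((g>200).astype(np.uint8));k=l[180,320];ys,xs=np.where(l==k)
bp=cv2.boxPoints(cv2.minAreaRect(np.c_[xs,ys].astype(np.float32)));print(bp)
Q=(ray(w,bp,.055,E)[:,:2]-cor)@rr*1e3;print(Q.round(1),Q.mean(0))
cv2.imwrite('pics/w2.png',overlay(w,E,im))
E
```

```text
[[252.85571 158.09248]
 [391.76495 154.00691]
 [393.12622 200.29039]
 [254.21698 204.37596]]
[[-151.8  -44. ]
 [ -32.6  -37.4]
 [ -28.4  -77.2]
 [-151.5  -84.2]] [-91.07879722 -60.71965571]
```

View pics/w2.png

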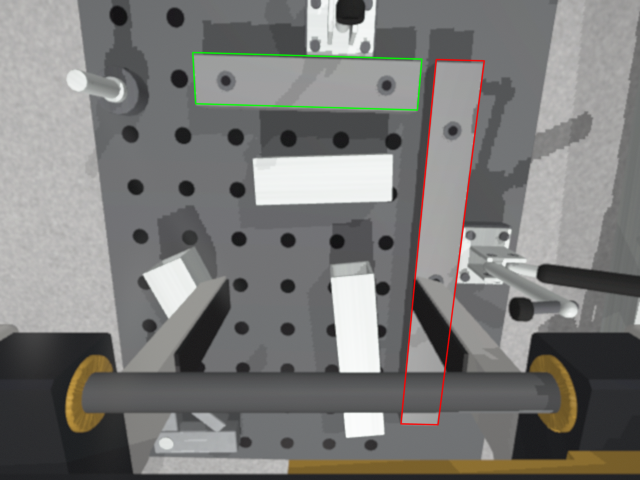

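Call:
{"method": "move_arm", "body": {"targets": [[[0,1,20,0,0,1.5,0],[0,0,20,0,0,0,0],[0,0,20,0,0,0,0],[0,0,20,0,0,0,0],[0,0,20,0,0,0,0],[0,0,20,0,0,0,0],[0,0,20,0,0,0,0],[0,0,20,0,0,0,0],[0,0,20,0,0,0,0],[0,0,0,0,0,0,0]]]}}

```text
time_s: 4.53
eef_pos: [0.5886, -0.0383, 0.1185]
tcp_rot: [0.707, -0.706, 0.026, -0.021]
force: [-1.2, 0.3, -0.3]
grip_width: 0.997
```

Call:
{"method": "move_arm", "body": {"targets": [[[0,0,0,4,0,0,0],[0,0,0,4,0,0,0],[0,0,0,4,0,0,0],[0,0,0,4,0,0,0],[0,0,0,4,0,0,0],[0,0,0,4,0,0,0],[0,0,0,4,0,0,0],[0,0,0,4,0,0,0],[0,0,0,4,0,0,0],[0,0,0,0,0,0,0]]]}}

```text
time_s: 5.37
eef_pos: [0.5946, -0.0028, 0.1239]
tcp_rot: [-0.706, 0.707, -0.023, 0.026]
force: [0.9, -3.4, 2.3]
grip_width: 1.001
```

```bash
python3 -c "
from h import *
plan(-91,-48,122,0)
c=read_camera('side');cv2.imwrite('pics/s1.png',cv2.resize(c['frame'][150:350,150:400,::-1],None,fx=3,fy=3))"
```

```text
now corner [-89.3 -68.8] z 123.9 yaw 0.62 y-axis [ 0.003 -0.001 -1.   ] F [ 1.2 -3.3] 2.3 grip 1.001 t 5.37
shift tool mm [-1.5  1.9 20.9] turn about y deg 0.62
```

View pics/s1.png

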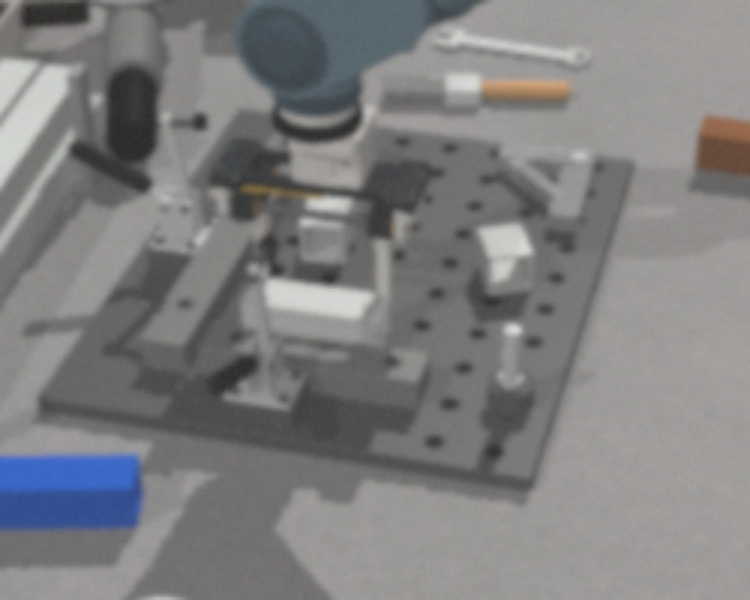

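Call:
{"method": "move_arm", "body": {"targets": [[[0,-1,1,2,0,0.6,0],[0,0,0,2,0,0,0],[0,0,0,2,0,0,0],[0,0,0,2,0,0,0],[0,0,0,2,0,0,0],[0,0,0,2,0,0,0],[0,0,0,2,0,0,0],[0,0,0,2,0,0,0],[0,0,0,1,0,0,0],[0,0,0,0,0,0,0]]]}}

```text
time_s: 6.25
eef_pos: [0.594, 0.0141, 0.1218]
tcp_rot: [-0.706, 0.707, -0.028, 0.028]
force: [0.4, -4.7, 2.8]
grip_width: 0.999
```

```bash
python3 -c "
from h import *
plan(-91,-48,122,0)"
```

```text
now corner [-91.2 -52.1] z 121.8 yaw -0.01 y-axis [ 0. -0. -1.] F [ 0.8 -4.6] 2.8 grip 0.999 t 6.25
shift tool mm [ 0.2 -0.2  4.1] turn about y deg -0.01
```

Now press to contact in small steps.

Call:
{"method": "move_arm", "body": {"targets": [[[0,0,0,1,0,0,0],[0,0,0,1,0,0,0],[0,0,0,1,0,0,0],[0,0,0,0.5,0,0,0],[0,0,0,0.5,0,0,0],[0,0,0,0.5,0,0,0],[0,0,0,0,0,0,0],[0,0,0,0,0,0,0],[0,0,0,0,0,0,0],[0,0,0,0,0,0,0]]]}}

```text
time_s: 7.08
eef_pos: [0.5942, 0.0155, 0.1219]
tcp_rot: [-0.704, 0.709, -0.029, 0.028]
force: [-4.0, -16.3, 4.1]
grip_width: 1.0
```

```bash
python3 -c "
from h import *
plan(-91,-48,122,0)"
```

```text
now corner [-91.2 -50.6] z 121.9 yaw 0.01 y-axis [-0.001 -0.006 -1.   ] F [ -2.7 -16.6] 4.1 grip 1.0 t 7.08
shift tool mm [ 0.2 -0.1  2.6] turn about y deg 0.01
```

Call:
{"method": "move_arm", "body": {"targets": [[[0,0,0,-7,0,0,0],[0,0,0,-7,0,0,0],[0,0,-35,0,0,0,0],[255,0,-35,0,0,0,0],[255,-30,0,0,0,0,0],[255,-30,0,22,0,0,0],[255,-29,0,23,0,0,0],[255,0,0,0,0,0,0],[255,0,0,0,0,0,0],[255,0,0,0,0,0,0]]]}}

```text
time_s: 7.92
eef_pos: [0.5081, 0.0568, 0.1915]
tcp_rot: [0.707, -0.706, 0.028, -0.028]
force: [-0.0, -0.2, 0.1]
grip_width: 0.539
```

```bash
cat > look.py <<'E'
import sys
from h import *
n=sys.argv[1]
s=state();w=read_camera('wrist');E=wristE(w,s);im=w['frame'][:,:,::-1].copy()
cv2.imwrite(n,overlay(w,E,im,[(-120,0,-40,0),(-40,0,-220,-40)]))
plan(*map(float,sys.argv[2:6]))
E
python3 look.py pics/w3.png -180 -20 122 0
```

```text
now corner [-179.7  -16.7] z 191.7 yaw -0.02 y-axis [ 0.  0. -1.] F [ 0.8 -0. ] 0.3 grip 0.498 t 7.97
shift tool mm [-0.3 69.7 -3.3] turn about y deg -0.02
```

View pics/w3.png

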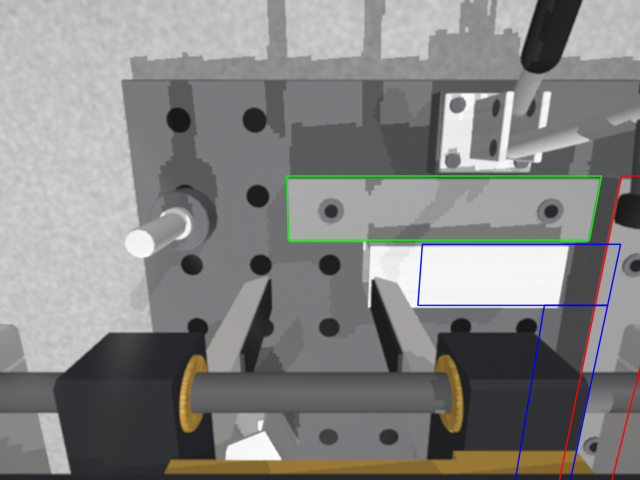

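Run:
```python
from h import *
s=state();w=read_camera('wrist');E2=wristE(w,s)
E1=E2.copy(); 
# pose for w1: pos (0.5901,-0.0388,0.3027) quat
s1=dict(tcp_rot=[-.707,.707,-.018,.018],eef_pos=np.array([.5901,-.0388,.3027]));E1=wristE(w,s1)
def P(E):
    K=np.array([[w['fx'],0,w['cx']],[0,w['fy'],w['cy']],[0,0,1]]);return K@np.linalg.inv(E)[:3]
X=cv2.triangulatePoints(P(E1),P(E2),np.array([[350.],[10]]),np.array([[630.],[210]]));X=(X[:3]/X[3]).ravel()
print(X,(X[:2]-cor)@rr*1e3)
for E in(E1,E2):print(proj(w,X,E))
plan(-180,-20,122,0)
print((wristE(w,s)[:3,3]))
```

```text
[0.61148999 0.10420565 0.15558587] [-81.05918802  39.13965667]
[[348.16980028  12.42418462]]
[[632.99387969 205.76553175]]
now corner [-179.5  -16.9] z 191.7 yaw -0.04 y-axis [ 0.  0. -1.] F [-0.3 -1. ] -1.0 grip 0.451 t 8.02
shift tool mm [-0.5 69.7 -3.1] turn about y deg -0.04
[0.51392719 0.1314722  0.27379683]
```

Call:
{"method": "move_arm", "body": {"targets": [[[255,0,0,-3,0,0,0],[255,0,0,0,0,0,0],[255,0,20,0,0,0,0],[255,0,20,0,0,0,0],[255,0,19,0,0,0,0],[255,3,0,0,0,0,0],[255,3,0,0,0,0,0],[255,3,0,0,0,0,0],[255,3,0,0,0,0,0],[255,3,0,0,0,0,0]]]}}

```text
time_s: 8.85
eef_pos: [0.5241, 0.0522, 0.1341]
tcp_rot: [-0.706, 0.707, -0.028, 0.029]
force: [0.1, 0.3, -0.5]
grip_width: 0.007
```

Call:
{"method": "move_arm", "body": {"targets": [[[255,3,0,0,0,0,0],[255,3,0,0,0,0,0],[255,3,0,0,0,0,0],[255,3,0,0,0,0,0],[255,3,0,0,0,0,0],[255,2,0,0,0,0,0],[255,2,0,0,0,0,0],[255,2,0,0,0,0,0],[255,2,0,0,0,0,0],[255,2,0,0,0,0,0]]]}}

```text
time_s: 9.68
eef_pos: [0.5471, 0.0506, 0.1329]
tcp_rot: [0.707, -0.707, 0.029, -0.027]
force: [-6.1, 0.9, 4.3]
grip_width: 0.006
```

```bash
python3 look.py pics/w4.png -132.5 -20 132 0
```

```text
now corner [-140.4  -19.5] z 133.0 yaw 0.0 y-axis [-0.002  0.    -1.   ] F [-3.9 -0.8] 2.2 grip 0.001 t 9.73
shift tool mm [ 7.9  1.  -0.5] turn about y deg 0.0
```

View pics/w4.png

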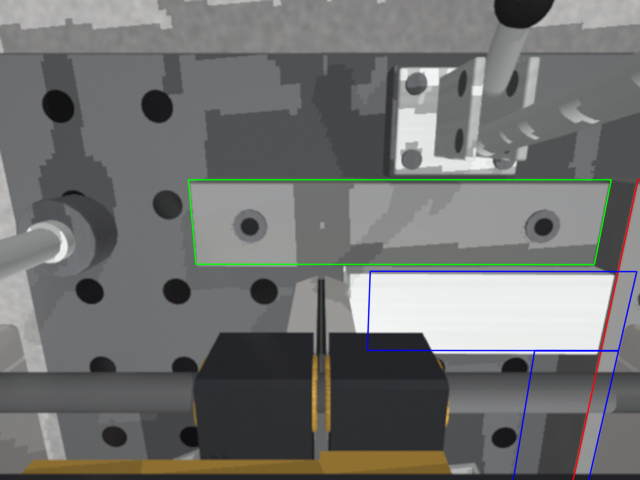

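Call:
{"method": "move_arm", "body": {"targets": [[[255,1,0,0,0,0,0],[255,1,0,0,0,0,0],[255,1,0,0,0,0,0],[255,1,0,0,0,0,0],[255,1,0,0,0,0,0],[255,1,0,0,0,0,0],[255,0.5,0,0,0,0,0],[255,0.5,0,0,0,0,0],[255,0,0,0,0,0,0],[255,0,0,0,0,0,0]]]}}

```text
time_s: 10.57
eef_pos: [0.5544, 0.0499, 0.1327]
tcp_rot: [0.707, -0.707, 0.029, -0.028]
force: [-5.3, 1.4, 3.8]
grip_width: 0.008
```

```bash
python3 -c "
from h import *
plan(-132.5,-20,132,0)"
```

```text
now corner [-133.6  -19.5] z 132.7 yaw -0.0 y-axis [-0.001  0.    -1.   ] F [-5.4  1. ] 3.8 grip 0.008 t 10.57
shift tool mm [ 1.1  0.7 -0.5] turn about y deg -0.0
```

Call:
{"method": "move_arm", "body": {"targets": [[[255,0.5,0,0,0,0,0],[255,0.5,0,0,0,0,0],[255,0.5,0,0,0,0,0],[255,0.5,0,0,0,0,0],[255,0.5,0,0,0,0,0],[255,0.5,0,0,0,0,0],[255,0,0,0,0,0,0],[255,0,0,0,0,0,0],[255,0,0,0,0,0,0],[255,0,0,0,0,0,0]]]}}

```text
time_s: 11.4
eef_pos: [0.5568, 0.0498, 0.1327]
tcp_rot: [0.707, -0.707, 0.029, -0.027]
force: [-8.0, 0.4, 7.0]
grip_width: 0.008
```

```bash
python3 look.py pics/w5.png -132.5 -20 132 0
```

```text
now corner [-131.2  -19.5] z 132.7 yaw 0.01 y-axis [-0.003  0.    -1.   ] F [-7.8 -0.4] 7.1 grip 0.011 t 11.45
shift tool mm [-1.3  0.7 -0.5] turn about y deg 0.01
```

View pics/w5.png

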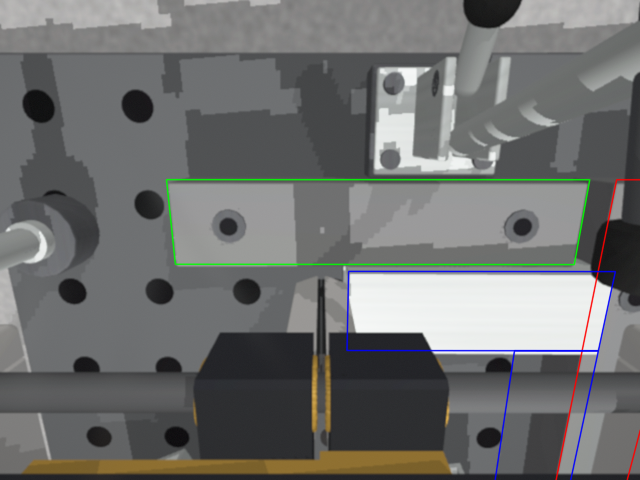

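Call:
{"method": "move_arm", "body": {"targets": [[[255,0.5,0,0,0,0,0],[255,0.5,0,0,0,0,0],[255,0.5,0,0,0,0,0],[255,0.5,0,0,0,0,0],[255,0,0,0,0,0,0],[255,0,0,0,0,0,0],[255,0,0,0,0,0,0],[255,0,0,0,0,0,0],[255,0,0,0,0,0,0],[255,0,0,0,0,0,0]]]}}

```text
time_s: 12.28
eef_pos: [0.5573, 0.0497, 0.1326]
tcp_rot: [0.707, -0.707, 0.031, -0.025]
force: [-15.0, 0.9, 14.2]
grip_width: 0.003
```

```bash
python3 -c "
from h import *
plan(-132.5,-20,132,0)"
```

```text
now corner [-130.7  -19.5] z 132.6 yaw 0.03 y-axis [-0.008  0.    -1.   ] F [-15.   -0.3] 14.2 grip 0.003 t 12.28
shift tool mm [-1.8  0.7 -0.5] turn about y deg 0.03
```

Call:
{"method": "move_arm", "body": {"targets": [[[255,-10,0,0,0,0,0],[255,0,-30,0,0,0,0],[255,0,-30,0,0,0,0],[0,23,0,-17,0,0,0],[0,23,0,-17,0,0,0],[0,24,0,-16,0,0,0],[0,0,0,0,0,0,0],[0,0,0,0,0,0,0],[0,0,0,0,0,0,0],[0,0,0,0,0,0,0]]]}}

```text
time_s: 13.12
eef_pos: [0.6148, -0.0045, 0.1923]
tcp_rot: [0.707, -0.706, 0.028, -0.028]
force: [-0.0, 0.3, 0.0]
grip_width: 0.464
```

Call:
{"method": "move_arm", "body": {"targets": [[[0,0,0,0,0,0,0],[0,0,0,0,0,0,0],[0,0,25,0,0,0,0],[0,0,25,0,0,0,0],[0,0,20,0,0,0,0],[0,0,0,3,0,0,0],[0,0,0,3,0,0,0],[0,0,0,3,0,0,0],[0,0,0,3,0,0,0],[0,0,0,3,0,0,0]]]}}

```text
time_s: 13.95
eef_pos: [0.6177, 0.0101, 0.1245]
tcp_rot: [-0.706, 0.707, -0.027, 0.029]
force: [-0.5, 0.2, -0.3]
grip_width: 1.001
```

```bash
python3 -c "
from h import *
plan(-70,-48,122,0)"
```

```text
now corner [-67.4 -54.2] z 124.5 yaw 0.01 y-axis [ 0.003 -0.001 -1.   ] F [-0.6  0.2] -0.3 grip 1.001 t 13.95
shift tool mm [-2.6  2.5  6.2] turn about y deg 0.01
```

Call:
{"method": "move_arm", "body": {"targets": [[[0,-2,0,1,0,0,0],[0,0,0,1,0,0,0],[0,0,0,1,0,0,0],[0,0,0,1,0,0,0],[0,0,0,0.5,0,0,0],[0,0,0,0.5,0,0,0],[0,0,0,0.5,0,0,0],[0,0,0,0,0,0,0],[0,0,0,0,0,0,0],[0,0,0,0,0,0,0]]]}}

```text
time_s: 14.78
eef_pos: [0.6152, 0.0136, 0.1232]
tcp_rot: [-0.705, 0.708, -0.029, 0.029]
force: [-3.1, -7.1, 3.9]
grip_width: 1.003
```

```bash
python3 -c "
from h import *
plan(-70,-48,122,0)"
```

```text
now corner [-70.1 -50.9] z 123.2 yaw -0.03 y-axis [-0.    -0.003 -1.   ] F [-2.6 -7.4] 3.9 grip 1.003 t 14.78
shift tool mm [0.1 1.2 2.9] turn about y deg -0.03
```

Call:
{"method": "move_arm", "body": {"targets": [[[0,0,0,0.5,0,0,0],[0,0,0,0.5,0,0,0],[0,0,0,0.5,0,0,0],[0,0,0,0.5,0,0,0],[0,0,0,0,0,0,0],[0,0,0,0,0,0,0],[0,0,0,0,0,0,0],[0,0,0,0,0,0,0],[0,0,0,0,0,0,0],[0,0,0,0,0,0,0]]]}}

```text
time_s: 15.62
eef_pos: [0.6153, 0.0139, 0.1232]
tcp_rot: [-0.704, 0.709, -0.029, 0.028]
force: [-5.0, -14.2, 4.8]
grip_width: 0.998
```

```bash
python3 -c "
from h import *
plan(-70,-48,122,0)"
```

```text
now corner [-70.  -50.5] z 123.2 yaw -0.05 y-axis [-0.001 -0.006 -1.   ] F [ -3.9 -14.5] 4.8 grip 0.998 t 15.62
shift tool mm [0.  1.2 2.5] turn about y deg -0.05
```

Call:
{"method": "move_arm", "body": {"targets": [[[0,0,0,-6,0,0,0],[0,0,0,-6,0,0,0],[0,0,-35,0,0,0,0],[0,0,-35,0,0,0,0],[0,0,-40,-30,0,0,0],[0,0,0,-40,0,0,0],[0,0,0,-30,0,0,0],[0,-10,0,-30,0,0,0],[0,-20,0,-30,0,0,0],[0,0,0,0,0,0,0]]]}}

```text
time_s: 16.45
eef_pos: [0.5697, -0.1504, 0.2256]
tcp_rot: [-0.706, 0.707, -0.03, 0.03]
force: [-0.7, 0.5, 0.2]
grip_width: 1.0
```

```bash
python3 look.py pics/w6.png -110 -237 192 90
```

```text
now corner [-101.4 -216.1] z 225.7 yaw -0.23 y-axis [-0.     0.001 -1.   ] F [ 0.  -0.1] -0.3 grip 0.997 t 16.5
shift tool mm [ -8.5  33.7 -20.9] turn about y deg -90.23
```

View pics/w6.png

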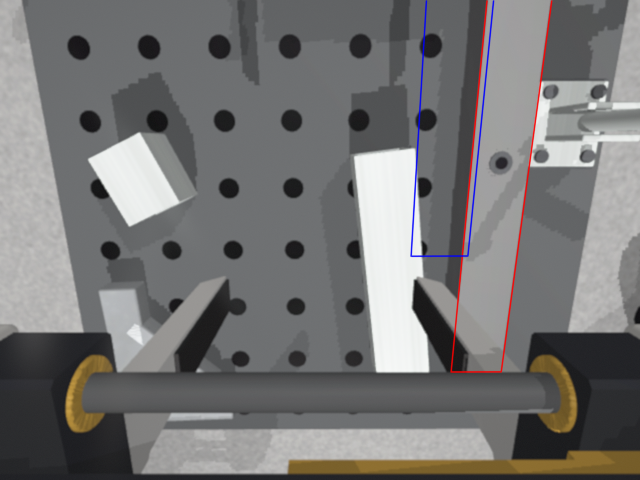

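Call:
{"method": "move_arm", "body": {"targets": [[[0,0,0,0,0,-7,0],[0,0,0,0,0,-7,0],[0,0,0,0,0,-7,0],[0,0,0,0,0,-7,0],[0,0,0,0,0,-7,0],[0,0,0,0,0,-7,0],[0,0,0,0,0,-7,0],[0,0,0,0,0,-7,0],[0,0,0,0,0,-7,0],[0,0,0,0,0,-7,0]]]}}

```text
time_s: 17.33
eef_pos: [0.5724, -0.1455, 0.2258]
tcp_rot: [0.594, -0.593, -0.384, 0.384]
force: [-0.2, 1.1, 0.8]
grip_width: 0.999
```

Call:
{"method": "move_arm", "body": {"targets": [[[0,0,0,0,0,-7,0],[0,0,0,0,0,-7,0],[0,0,0,0,0,-6.2,0],[0,-10,0,0,0,0,0],[0,-11,0,0,0,0,0],[0,0,0,0,0,0,0],[0,0,0,0,0,0,0],[0,0,0,0,0,0,0],[0,0,0,0,0,0,0],[0,0,0,0,0,0,0]]]}}

```text
time_s: 18.17
eef_pos: [0.5703, -0.1674, 0.2259]
tcp_rot: [0.519, -0.519, -0.48, 0.48]
force: [-0.2, 0.0, -0.6]
grip_width: 0.999
```

```bash
python3 look.py pics/w7.png -102 -237 122 90
```

```text
now corner [-100.3 -234.9] z 226.0 yaw 90.19 y-axis [-0.  0. -1.] F [-0.4  0.5] 0.1 grip 1.002 t 18.22
shift tool mm [ -2.1 104.    1.7] turn about y deg 0.19
```

View pics/w7.png

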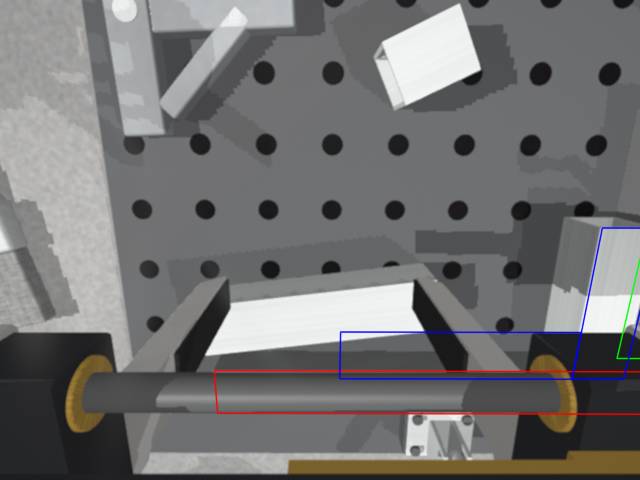

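Call:
{"method": "move_arm", "body": {"targets": [[[0,-2,0,3,0,0,0],[0,0,26,0,0,0,0],[0,0,26,0,0,0,0],[0,0,26,0,0,0,0],[0,0,25,0,0,0,0],[0,0,0,0,0,0,0],[0,0,0,-3,0,0,0],[0,0,0,-3,0,0,0],[0,0,0,-3,0,0,0],[0,0,0,-3,0,0,0]]]}}

```text
time_s: 19.05
eef_pos: [0.5806, -0.1709, 0.1251]
tcp_rot: [-0.518, 0.52, 0.481, -0.48]
force: [-0.8, 0.1, 0.6]
grip_width: 1.001
```

```bash
python3 look.py pics/w8.png -51 -237 122 90
```

```text
now corner [ -89.5 -237.5] z 125.0 yaw 90.2 y-axis [ 0.003 -0.002 -1.   ] F [0.3 0.2] -0.2 grip 1.0 t 19.1
shift tool mm [  0.4   3.1 -38.5] turn about y deg 0.2
```

View pics/w8.png

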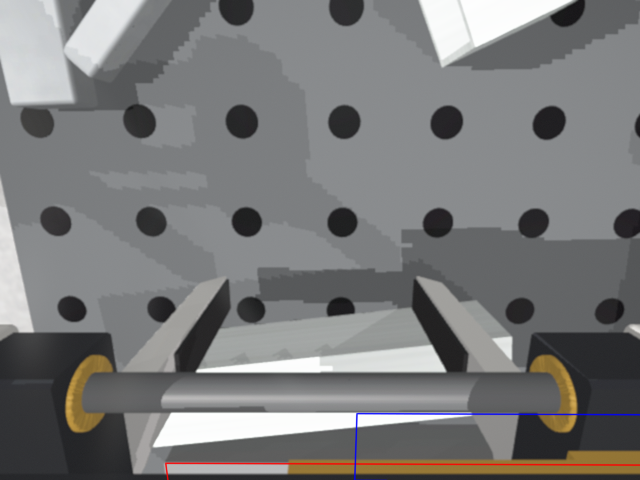

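Call:
{"method": "move_arm", "body": {"targets": [[[0,0,2,-3,0,0,0],[0,0,0,-3,0,0,0],[0,0,0,-3,0,0,0],[0,0,0,-3,0,0,0],[0,0,0,-3,0,0,0],[0,0,0,-3,0,0,0],[0,0,0,-3,0,0,0],[0,0,0,-3,0,0,0],[0,0,0,-3,0,0,0],[0,0,0,-3,0,0,0]]]}}

```text
time_s: 19.93
eef_pos: [0.6089, -0.1728, 0.1208]
tcp_rot: [0.519, -0.519, -0.48, 0.481]
force: [-5.2, 0.5, 3.1]
grip_width: 1.001
```

Call:
{"method": "move_arm", "body": {"targets": [[[0,0,0,-1,0,0,0],[0,0,0,-1,0,0,0],[0,0,0,-1,0,0,0],[0,0,0,-1,0,0,0],[0,0,0,-1,0,0,0],[0,0,0,0,0,0,0],[0,0,0,0,0,0,0],[0,0,0,0,0,0,0],[0,0,0,0,0,0,0],[0,0,0,0,0,0,0]]]}}

```text
time_s: 20.77
eef_pos: [0.614, -0.1732, 0.1208]
tcp_rot: [-0.519, 0.519, 0.48, -0.48]
force: [-3.4, -1.1, -0.9]
grip_width: 1.001
```

```bash
python3 look.py pics/w9.png -48 -237 122 90
```

```text
now corner [ -56.2 -237.1] z 120.8 yaw 90.18 y-axis [ 0. -0. -1.] F [-2.1 -1.3] -1.2 grip 1.001 t 20.82
shift tool mm [ 0.1 -1.2 -8.2] turn about y deg 0.18
```

Call:
{"method": "move_arm", "body": {"targets": [[[0,0,0,-1,0,0.2,0],[0,0,0,-1,0,0,0],[0,0,0,-1,0,0,0],[0,0,0,-1,0,0,0],[0,0,0,-0.5,0,0,0],[0,0,0,-0.5,0,0,0],[0,0,0,-0.5,0,0,0],[0,0,0,-0.5,0,0,0],[0,0,0,0,0,0,0],[0,0,0,0,0,0,0]]]}}

```text
time_s: 21.65
eef_pos: [0.6201, -0.1734, 0.1209]
tcp_rot: [-0.52, 0.52, 0.48, -0.479]
force: [-1.8, 0.9, -2.3]
grip_width: 0.996
```

```bash
python3 look.py pics/w9.png -48 -237 122 90
```

```text
now corner [ -50.2 -236.9] z 120.9 yaw 89.99 y-axis [ 0.  0. -1.] F [-2.4  0.5] -1.4 grip 1.002 t 21.7
shift tool mm [-0.1 -1.1 -2.2] turn about y deg -0.01
```

Call:
{"method": "move_arm", "body": {"targets": [[[0,0,0,-0.5,0,0,0],[0,0,0,-0.5,0,0,0],[0,0,0,-0.5,0,0,0],[0,0,0,-0.5,0,0,0],[0,0,0,-0.5,0,0,0],[0,0,0,-0.5,0,0,0],[0,0,0,-0.5,0,0,0],[0,0,0,0,0,0,0],[0,0,0,0,0,0,0],[0,0,0,0,0,0,0]]]}}

```text
time_s: 22.53
eef_pos: [0.622, -0.1737, 0.1209]
tcp_rot: [0.521, -0.518, -0.478, 0.481]
force: [-11.4, 1.4, 4.2]
grip_width: 0.999
```

```bash
python3 look.py pics/w10.png -48 -237 122 90
```

```text
now corner [ -48.3 -237. ] z 121.0 yaw 90.0 y-axis [-0.005  0.001 -1.   ] F [-10.3  -0.1] 4.3 grip 0.999 t 22.58
shift tool mm [-0.  -1.  -0.3] turn about y deg -0.0
```

View pics/w10.png

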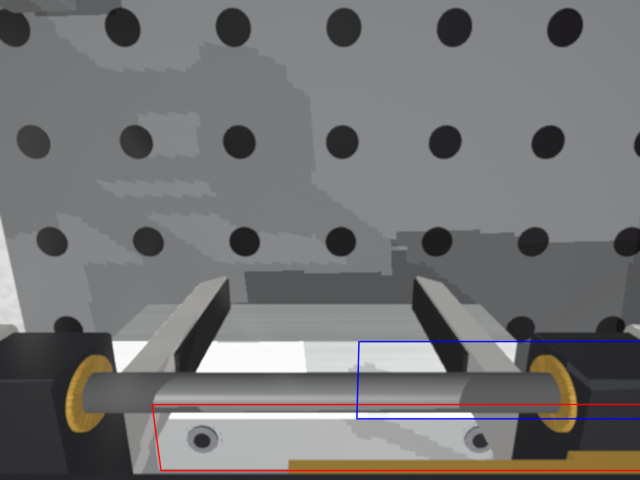

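Call:
{"method": "move_arm", "body": {"targets": [[[0,0,0,-0.5,0,0,0],[0,0,0,-0.5,0,0,0],[0,0,0,0,0,0,0],[0,0,0,0,0,0,0],[0,0,0,6,0,0,0],[0,0,0,6,0,0,0],[0,0,-35,0,0,0,0],[0,0,-35,0,0,0,0],[255,0,-20,0,0,0,0],[255,-30,0,0,0,0,0]]]}}

```text
time_s: 23.42
eef_pos: [0.6136, -0.201, 0.2182]
tcp_rot: [-0.515, 0.523, 0.483, -0.479]
force: [1.0, -0.1, -0.2]
grip_width: 0.894
```

Call:
{"method": "move_arm", "body": {"targets": [[[255,-30,0,0,0,0,0],[255,-30,0,0,0,0,0],[255,-32,0,0,0,0,0],[255,0,0,0,0,7,0],[255,0,0,0,0,7,0],[255,0,0,0,0,7,0],[255,0,0,0,0,7,0],[255,0,0,0,0,7,0],[255,0,0,0,0,7,0],[255,0,0,0,0,7,0]]]}}

```text
time_s: 24.25
eef_pos: [0.6034, -0.2949, 0.2119]
tcp_rot: [-0.672, 0.673, 0.22, -0.218]
force: [0.5, -0.4, 0.5]
grip_width: 0.183
```

Call:
{"method": "move_arm", "body": {"targets": [[[255,0,0,0,0,7,0],[255,0,0,0,0,7,0],[255,0,0,0,0,7,0],[255,0,0,0,0,7,0],[255,0,0,0,0,7,0],[255,0,0,0,0,6,0],[255,0,0,0,0,0,0],[255,20,0,0,0,0,0],[255,20,0,0,0,0,0],[255,0,0,0,0,0,0]]]}}

```text
time_s: 25.08
eef_pos: [0.645, -0.298, 0.2119]
tcp_rot: [-0.706, 0.707, -0.026, 0.029]
force: [0.8, -0.0, -0.3]
grip_width: 0.007
```

```bash
python3 look.py pics/w11.png -20 -352 122 0
```

```text
now corner [ -16.7 -359. ] z 211.5 yaw 0.17 y-axis [ 0.002 -0.001 -1.   ] F [-1.6  0.2] -0.7 grip 0.003 t 25.13
shift tool mm [-3.4 89.4  7.1] turn about y deg 0.17
```

View pics/w11.png

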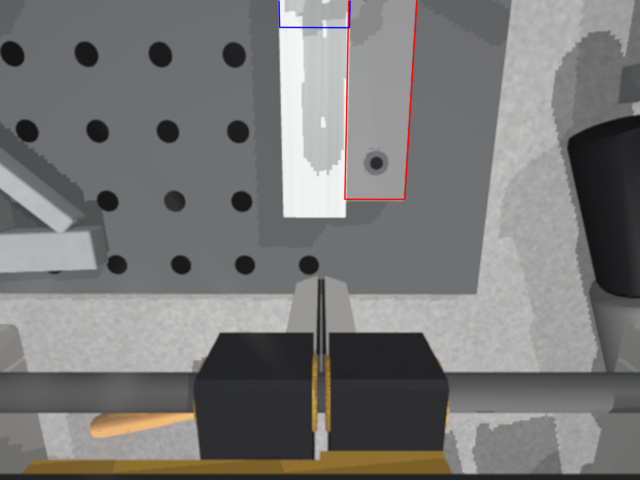

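Call:
{"method": "move_arm", "body": {"targets": [[[255,-3,0,0,0,0,0],[255,0,28,0,0,0,0],[255,0,28,0,0,0,0],[255,0,28,0,0,0,0],[255,0,0,0,0,0,0],[255,0,0,4,0,0,0],[255,0,0,4,0,0,0],[255,0,0,4,0,0,0],[255,0,0,4,0,0,0],[255,0,0,4,0,0,0]]]}}

```text
time_s: 25.97
eef_pos: [0.6421, -0.2778, 0.1292]
tcp_rot: [-0.706, 0.708, -0.027, 0.029]
force: [-0.6, -5.7, 1.9]
grip_width: 0.005
```

Call:
{"method": "move_arm", "body": {"targets": [[[255,0,0,4,0,0,0],[255,0,0,4,0,0,0],[255,0,0,4,0,0,0],[255,0,0,4,0,0,0],[255,0,0,4,0,0,0],[255,0,0,4,0,0,0],[255,0,0,4,0,0,0],[255,0,0,4,0,0,0],[255,0,0,4,0,0,0],[255,0,0,4,0,0,0]]]}}

```text
time_s: 26.8
eef_pos: [0.6452, -0.2394, 0.1291]
tcp_rot: [-0.705, 0.708, -0.027, 0.029]
force: [-1.1, -6.6, 2.6]
grip_width: 0.008
```

```bash
python3 look.py pics/w12.png -20 -228 122 0
```

```text
now corner [ -19.9 -299.9] z 129.1 yaw 0.03 y-axis [ 0.002 -0.004 -1.   ] F [-1.4 -6. ] 3.9 grip 0.009 t 26.85
shift tool mm [-0.1  6.8 71.9] turn about y deg 0.03
```

View pics/w12.png

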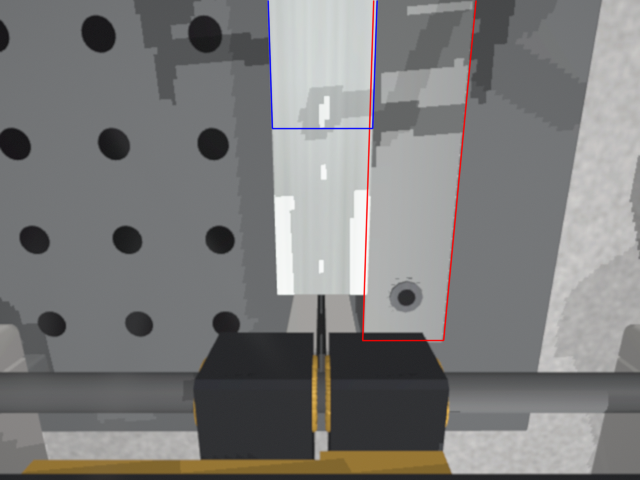

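Sliding well along the bar, with about 72 mm left.

Call:
{"method": "move_arm", "body": {"targets": [[[255,0,0,4,0,0,0],[255,0,0,4,0,0,0],[255,0,0,4,0,0,0],[255,0,0,4,0,0,0],[255,0,0,4,0,0,0],[255,0,0,4,0,0,0],[255,0,0,4,0,0,0],[255,0,0,4,0,0,0],[255,0,0,4,0,0,0],[255,0,0,4,0,0,0]]]}}

```text
time_s: 27.68
eef_pos: [0.6484, -0.1995, 0.1291]
tcp_rot: [-0.705, 0.708, -0.027, 0.029]
force: [-1.7, -6.7, 3.5]
grip_width: 0.005
```

Call:
{"method": "move_arm", "body": {"targets": [[[255,0,0,3,0,0,0],[255,0,0,3,0,0,0],[255,0,0,3,0,0,0],[255,0,0,3,0,0,0],[255,0,0,3,0,0,0],[255,0,0,2,0,0,0],[255,0,0,2,0,0,0],[255,0,0,1,0,0,0],[255,0,0,1,0,0,0],[255,0,0,1,0,0,0]]]}}

```text
time_s: 28.52
eef_pos: [0.6502, -0.1777, 0.1291]
tcp_rot: [-0.705, 0.708, -0.027, 0.029]
force: [-1.8, -6.7, 2.7]
grip_width: 0.005
```

```bash
python3 look.py pics/w13.png -20 -228 122 0
```

```text
now corner [ -19.9 -238.6] z 129.2 yaw 0.02 y-axis [ 0.003 -0.005 -1.   ] F [-1.1 -6.1] 4.0 grip 0.006 t 28.57
shift tool mm [-0.2  7.1 10.6] turn about y deg 0.02
```

View pics/w13.png

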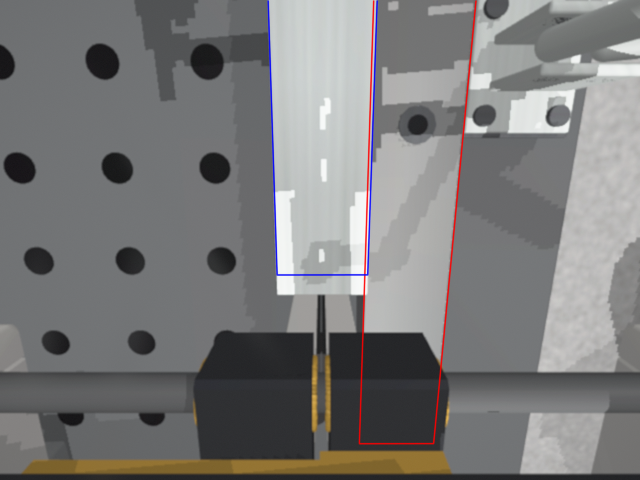

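Call:
{"method": "move_arm", "body": {"targets": [[[255,0,0,1,0,0,0],[255,0,0,1,0,0,0],[255,0,0,1,0,0,0],[255,0,0,1,0,0,0],[255,0,0,1,0,0,0],[255,0,0,1,0,0,0],[255,0,0,1,0,0,0],[255,0,0,0.5,0,0,0],[255,0,0,0,0,0,0],[255,0,0,0,0,0,0]]]}}

```text
time_s: 29.4
eef_pos: [0.6508, -0.1701, 0.1291]
tcp_rot: [-0.705, 0.708, -0.027, 0.029]
force: [-1.7, -7.8, 4.3]
grip_width: 0.008
```

```bash
python3 look.py pics/w14.png -20 -228 122 0
```

```text
now corner [ -19.9 -231.2] z 129.1 yaw 0.02 y-axis [ 0.002 -0.004 -1.   ] F [-1.4 -6.2] 4.8 grip 0.009 t 29.45
shift tool mm [-0.1  7.1  3.2] turn about y deg 0.02
```

Call:
{"method": "move_arm", "body": {"targets": [[[255,0,0,0.5,0,0,0],[255,0,0,0.5,0,0,0],[255,0,0,0.5,0,0,0],[255,0,0,0.5,0,0,0],[255,0,0,0.5,0,0,0],[255,0,0,0,0,0,0],[255,0,0,0,0,0,0],[255,0,0,0,0,0,0],[255,0,0,0,0,0,0],[255,0,0,0,0,0,0]]]}}

```text
time_s: 30.28
eef_pos: [0.6509, -0.1694, 0.1292]
tcp_rot: [-0.704, 0.709, -0.027, 0.029]
force: [-2.7, -12.9, 2.6]
grip_width: 0.004
```

```bash
python3 look.py pics/w15.png -20 -228 122 0
```

```text
now corner [ -19.9 -230.5] z 129.2 yaw 0.02 y-axis [ 0.003 -0.008 -1.   ] F [ -2.2 -12.4] 2.2 grip 0.007 t 30.33
shift tool mm [-0.2  7.2  2.5] turn about y deg 0.02
```

View pics/w15.png

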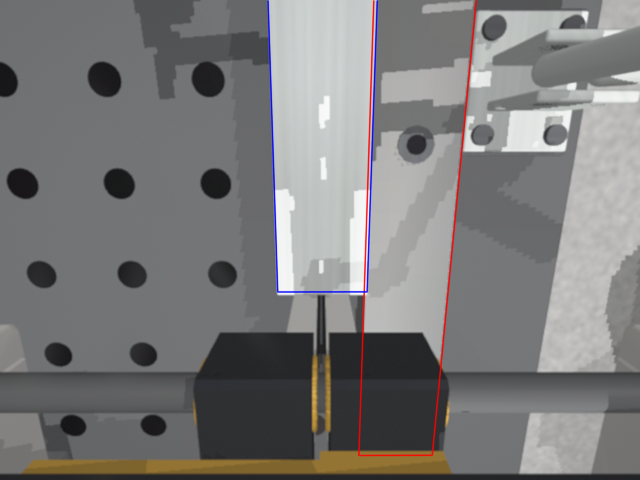

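Call:
{"method": "move_arm", "body": {"targets": [[[255,0,0,0.5,0,0,0],[255,0,0,0.5,0,0,0],[255,0,0,0.5,0,0,0],[255,0,0,0,0,0,0],[255,0,0,0,0,0,0],[255,0,0,-7,0,0,0],[255,0,0,-7,0,0,0],[255,0,-30,0,0,0,0],[255,0,-30,0,0,0,0],[0,0,-30,0,0,0,0]]]}}

```text
time_s: 31.17
eef_pos: [0.6488, -0.1778, 0.2173]
tcp_rot: [0.707, -0.706, 0.029, -0.028]
force: [-0.4, -0.2, 0.7]
grip_width: 0.048
```

Call:
{"method": "move_arm", "body": {"targets": [[[0,-33,-20,0,0,0,0],[0,-33,-20,0,0,0,0],[0,-34,-20,0,0,0,0],[0,0,0,30,0,0,0],[0,0,0,30,0,0,0],[0,0,0,35,0,0,0],[0,0,0,0,0,0,0],[0,0,0,0,0,0,0],[0,0,0,0,0,0,0],[0,0,0,0,0,0,0]]]}}

```text
time_s: 32.0
eef_pos: [0.5572, -0.0763, 0.2769]
tcp_rot: [0.707, -0.707, 0.029, -0.029]
force: [0.5, 0.2, -0.1]
grip_width: 0.747
```

```bash
python3 look.py pics/w16.png -75 -130 122 90
```

```text
now corner [-120.7 -145.3] z 276.9 yaw -0.07 y-axis [-0.  0. -1.] F [ 0.1 -0.3] -0.1 grip 0.791 t 32.05
shift tool mm [ 45.7 154.9  15.4] turn about y deg -90.07
```

View pics/w16.png

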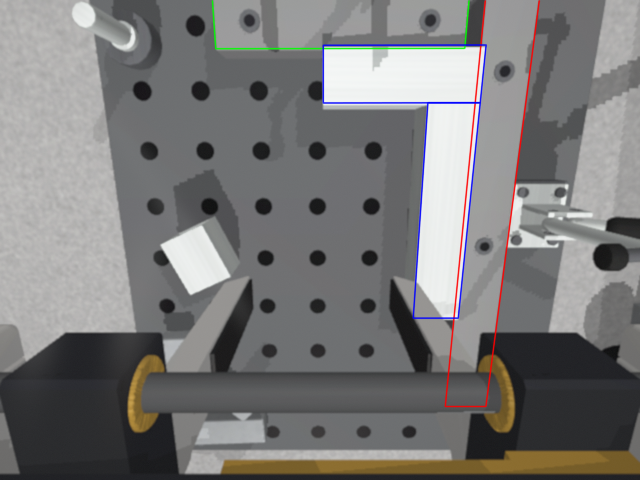

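Run:
```python
import cv2
i=cv2.imread('pics/w16.png')[20:180,300:510];cv2.imwrite('pics/w16c.png',cv2.resize(i,None,fx=3.7,fy=3.7,interpolation=cv2.INTER_CUBIC))
from h import *
s=state();w=read_camera('wrist');E=wristE(w,s)
g=w['frame'].min(2);m=(g>190).astype(np.uint8);n,l,st,ce=cv2.connectedComponentsWithStats(m);k=l[75,400];print(st[k],l[200,445]==k)
# sample edges
def edge(pts,z,axis):
    Q=(ray(w,pts,z,E)[:,:2]-cor)@rr*1e3; return Q.round(1)
cols=range(330,475,20)
top=[(c,np.where(l[:,c]==k)[0].min()-.5) for c in cols];print('short top edge y',edge(top,.055,0)[:,1])
rows=range(52,98,8)
print('short left x',edge([(np.where(l[r]==k)[0].min()-.5,r) for r in rows],.055,0)[:,0])
print('short right x',edge([(np.where(l[r]==k)[0].max()+.5,r) for r in rows],.055,0)[:,0])
rows=range(120,260,20)
print('long left x',edge([(np.where(l[r]==l[200,445])[0].min()-.5,r) for r in rows],.055,0)[:,0])
print('long right x',edge([(np.where(l[r]==l[200,445])[0].max()+.5,r) for r in rows],.055,0)[:,0])
print('long end y',edge([(c,np.where(l[:,c]==l[200,445])[0].max()+.5) for c in (430,440,450)],.055,0)[:,1])
```

```text
[  323    46   163   274 18998] True
short top edge y [-1.4 -1.4 -1.4 -1.4 -1.5 -1.5 -1.5 -1.5]
short left x [-120.1 -120.1 -120.1 -120.1 -120.1 -120.1]
short right x [ 0.5  0.4  0.3  0.1 -0.   0.6]
long left x [-39.7 -40.2 -39.9 -39.7 -40.2 -39.9 -40.4]
long right x [0.5 0.5 0.5 0.6 0.6 0.6 0.7]
long end y [-198.1 -210.4 -221. ]
```

View pics/w16c.png

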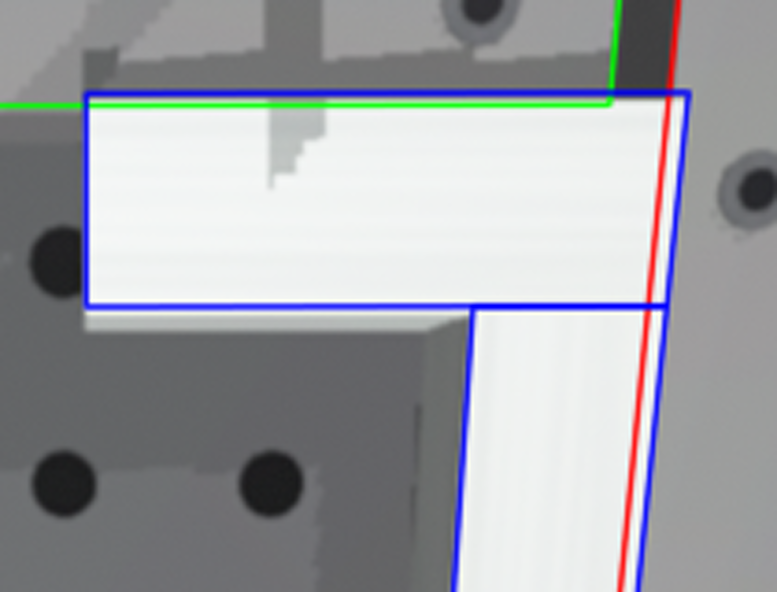

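Run:
```python
from h import *
c=read_camera("side");cv2.imwrite("pics/s9.png",c["frame"][:,:,::-1])
print(state()["force"].round(1),state()["time_s"])
print(finish_job())
```

```text
[-0.2  0.   0.8] 32.15
the job is handed in; nothing more can be done
None
```

View pics/s9.png

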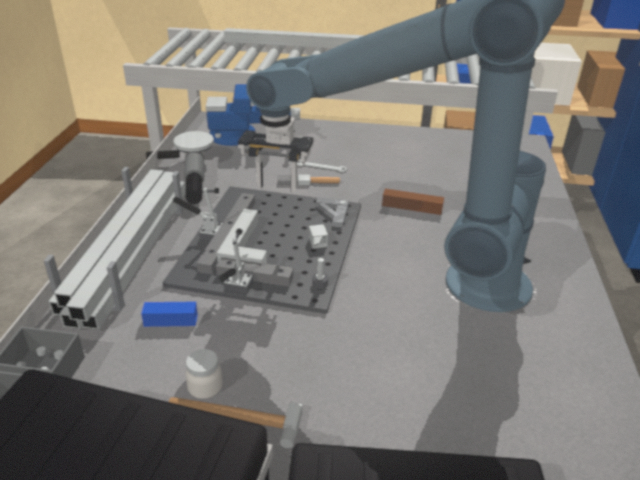

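The frame corner is fitted up and the job was handed in at about 32 s. The hand-in gave no verdict.

**What I did:** I pushed the short tube flat against the side bar with the fingers spread. I then pushed its end onto the far bar with the fingers closed, and pressed its side once more. The long tube went flat onto the far bar the same way, and then along it until it butted against the short tube. Each push ended in a clear rise in force, to about 11–17 N.

**Last checks:**
- **Along x:** the wrist image puts both tubes within about 1 mm of the far bar, parallel to it by eye and by measured edges.
- **Along y:** the short tube measures a steady 1.4–1.5 mm off my fitted side-bar line. The bar's real edge in the same picture sits about 1.5 mm off that line too, so I read this as fit error and not a gap. It is inside the 3 mm limit either way.
- **Long tube's butted end:** the measurement of its free end failed (scattered readings, probably because the finger hides it). I judged the butt joint from the picture, where no gap shows, and from the force stall.
- **Other things:** the side view shows the offcut, magnetic square, bolt, brown and blue look-alikes, jar, hammer, brush and wrench about where they began. I did not measure them. The gripper stands clear above the work.

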